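Sort iron castings by felt weight and lock the reject tray

TASK

The castings on the desk look alike, but the porous ones are too light: open the red reject tray by swinging its lever by the yellow grip through its quarter turn to the open stop, feel each casting's weight by lifting it, and stand those lighter than half a kilo in the red tray and the heavier ones in the blue tray, boss up and flat on the tray floor (within 50 g of half a kilo either tray will do). When every casting is in its tray, swing the lever back over the red tray fully home against its closed stop, to lock it even if it stays empty. Leave the other things on the desk where they are.

Things in the scene. Friction and masses are not known exactly. Their poses are not given: they have to be found in the camera images.
- casting_1: one of five like grey iron castings (three or four are present), all the same to the eye but 0.25 to 0.75 kg, a different weight each time: flange 80 (own x) x 56 (own y) x 14 mm, with an upright round boss 38 mm in diameter on its middle, 52 mm high over all. Origin: centre of the underside; own z up through the boss. Stands on the desk at first, at any yaw
- casting_2: one of five like grey iron castings (three or four are present), all the same to the eye but 0.25 to 0.75 kg, a different weight each time: flange 80 (own x) x 56 (own y) x 14 mm, with an upright round boss 38 mm in diameter on its middle, 52 mm high over all. Origin: centre of the underside; own z up through the boss. Stands on the desk at first, at any yaw
- casting_3: one of five like grey iron castings (three or four are present), all the same to the eye but 0.25 to 0.75 kg, a different weight each time: flange 80 (own x) x 56 (own y) x 14 mm, with an upright round boss 38 mm in diameter on its middle, 52 mm high over all. Origin: centre of the underside; own z up through the boss. Stands on the desk at first, at any yaw
- casting_4: one of five like grey iron castings (three or four are present), all the same to the eye but 0.25 to 0.75 kg, a different weight each time: flange 80 (own x) x 56 (own y) x 14 mm, with an upright round boss 38 mm in diameter on its middle, 52 mm high over all. Origin: centre of the underside; own z up through the boss. Stands on the desk at first, at any yaw
- casting_5: one of five like grey iron castings (three or four are present), all the same to the eye but 0.25 to 0.75 kg, a different weight each time: flange 80 (own x) x 56 (own y) x 14 mm, with an upright round boss 38 mm in diameter on its middle, 52 mm high over all. Origin: centre of the underside; own z up through the boss. Stands on the desk at first, at any yaw
- red_tray_floor (a point): centre of the inner floor (5 mm above the desk) of the red reject tray: inside 210 (x) x 200 (y) mm, walls 5 mm thick, tops 27 mm above the desk; fixed to the desk, turned up to 0.12 rad. It holds four castings standing two by two with their flanges parallel to its sides, long side along x (centres at about +-50, +-50 mm). Outside the middle of its near (-x) wall stands the 66 mm post of the lock lever
- blue_tray_floor (a point): centre of the inner floor (5 mm above the desk) of the blue tray for sound castings: the same size as the red one, without lever; fixed, turned up to 0.22 rad
- lock_lever (a joint): angle of the red tray's lock lever, rad: 0 = closed stop (the lever points along the tray's +x, its plate over the middle of the tray), 1.571 = open stop (a quarter turn counter-clockwise from above, pointing along the tray's +y, clear of it). Starts between 0 and 0.45. Stays where it is left; about 1.5 N at the grip moves it, and the stops are rigid
- lever_pivot (a point): on the lever's upright axis, at the underside of the lever, 66 mm above the desk; 120 mm from the tray's centre along the tray's -x
- lever_grip (a point): middle of the lever's yellow upright round grip (20 mm in diameter, from 74 to 116 mm above the desk; the point is at 96 mm), 100 mm from the pivot. The steel lever under it is 66 to 74 mm above the desk: an arm 36 mm wide, then a plate 80 mm (80 to 160 mm from the pivot) by 100 mm that passes 9 mm over standing castings in the tray
- gauge_block: bystander: bright steel block 50 x 50 x 30 mm among the castings; origin: centre of the underside
- caliper: bystander: vernier caliper, 210 mm long, lying on the robot's side of the blue tray; origin: centre of the underside
- flask: bystander: red flask 240 mm high; origin: centre of the underside
- shaker: bystander: blue bottle 200 mm high; origin: centre of the underside
- mouse: bystander: black computer mouse 100 x 60 x 34 mm; origin: centre of the underside
- tape_stand: bystander: orange tape stand 70 x 130 mm; origin: centre of the underside
- mug: bystander: white mug 90 mm high; origin: centre of the underside

How it is judged (in metres and radians):
On the way, in this order (a step that is already met when the one before it is completed fails the run):
1. the lock lever is swung to its open stop (at least 1.48 rad) (value of joint lock_lever above 1.48 rad), for 0.2 s.
2. every casting stands in the right tray for its weight (((x of casting_1 in the frame of red_tray_floor between -0.085 and 0.085 m and y of casting_1 in the frame of red_tray_floor between -0.08 and 0.08 m and z of casting_1 in the frame of red_tray_floor below 0.01 m and angle between casting_1's own z axis and vertical below 0.12 rad and linear speed of casting_1 below 0.03 m/s and contact force between casting_1 and red_tray between 0.5 and 5.4 N) or (x of casting_1 in the frame of blue_tray_floor between -0.085 and 0.085 m and y of casting_1 in the frame of blue_tray_floor between -0.08 and 0.08 m and z of casting_1 in the frame of blue_tray_floor below 0.01 m and angle between casting_1's own z axis and vertical below 0.12 rad and linear speed of casting_1 below 0.03 m/s and contact force between casting_1 and blue_tray above 4.41 N)) and ((x of casting_2 in the frame of red_tray_floor between -0.085 and 0.085 m and y of casting_2 in the frame of red_tray_floor between -0.08 and 0.08 m and z of casting_2 in the frame of red_tray_floor below 0.01 m and angle between casting_2's own z axis and vertical below 0.12 rad and linear speed of casting_2 below 0.03 m/s and contact force between casting_2 and red_tray between 0.5 and 5.4 N) or (x of casting_2 in the frame of blue_tray_floor between -0.085 and 0.085 m and y of casting_2 in the frame of blue_tray_floor between -0.08 and 0.08 m and z of casting_2 in the frame of blue_tray_floor below 0.01 m and angle between casting_2's own z axis and vertical below 0.12 rad and linear speed of casting_2 below 0.03 m/s and contact force between casting_2 and blue_tray above 4.41 N)) and ((x of casting_3 in the frame of red_tray_floor between -0.085 and 0.085 m and y of casting_3 in the frame of red_tray_floor between -0.08 and 0.08 m and z of casting_3 in the frame of red_tray_floor below 0.01 m and angle between casting_3's own z axis and vertical below 0.12 rad and linear speed of casting_3 below 0.03 m/s and contact force between casting_3 and red_tray between 0.5 and 5.4 N) or (x of casting_3 in the frame of blue_tray_floor between -0.085 and 0.085 m and y of casting_3 in the frame of blue_tray_floor between -0.08 and 0.08 m and z of casting_3 in the frame of blue_tray_floor below 0.01 m and angle between casting_3's own z axis and vertical below 0.12 rad and linear speed of casting_3 below 0.03 m/s and contact force between casting_3 and blue_tray above 4.41 N)) and ((x of casting_4 in the frame of red_tray_floor between -0.085 and 0.085 m and y of casting_4 in the frame of red_tray_floor between -0.08 and 0.08 m and z of casting_4 in the frame of red_tray_floor below 0.01 m and angle between casting_4's own z axis and vertical below 0.12 rad and linear speed of casting_4 below 0.03 m/s and contact force between casting_4 and red_tray between 0.5 and 5.4 N) or (x of casting_4 in the frame of blue_tray_floor between -0.085 and 0.085 m and y of casting_4 in the frame of blue_tray_floor between -0.08 and 0.08 m and z of casting_4 in the frame of blue_tray_floor below 0.01 m and angle between casting_4's own z axis and vertical below 0.12 rad and linear speed of casting_4 below 0.03 m/s and contact force between casting_4 and blue_tray above 4.41 N)) and ((x of casting_5 in the frame of red_tray_floor between -0.085 and 0.085 m and y of casting_5 in the frame of red_tray_floor between -0.08 and 0.08 m and z of casting_5 in the frame of red_tray_floor below 0.01 m and angle between casting_5's own z axis and vertical below 0.12 rad and linear speed of casting_5 below 0.03 m/s and contact force between casting_5 and red_tray between 0.5 and 5.4 N) or (x of casting_5 in the frame of blue_tray_floor between -0.085 and 0.085 m and y of casting_5 in the frame of blue_tray_floor between -0.08 and 0.08 m and z of casting_5 in the frame of blue_tray_floor below 0.01 m and angle between casting_5's own z axis and vertical below 0.12 rad and linear speed of casting_5 below 0.03 m/s and contact force between casting_5 and blue_tray above 4.41 N))), for 0.2 s.
3. the lock lever is back at its closed stop (within 0.08 rad) (value of joint lock_lever below 0.08 rad), for 0.2 s.
At the end, for the whole second after the job is handed in: Every casting stands at rest, boss up (0.12 rad), flat on a tray floor (10 mm), centre within 85 mm (tray x) and 80 mm (tray y) of the tray's; those in red weigh under 0.55 kg, in blue over 0.45 kg, judged by their force on the tray alone; the lever is within 0.08 rad of its closed stop (all of step 2 and value of joint lock_lever below 0.08 rad); the robot touches nothing.
It fails at once if a bystander is moved more than 6 cm (distance of any of gauge_block, caliper, flask, shaker, mouse, tape_stand, mug from where it was at the start of the episode above 0.06 m).
Of casting_1, casting_2, casting_3, casting_4, casting_5 only 3 to 4 are there at a start; the rules pass over those that are not, and their reading is None.
At some moment in a run one of casting_1, casting_2, casting_3, casting_4, casting_5 may be knocked a few centimetres aside while the robot is not near it.
Once in a run the grip may slacken for a moment while it holds something.
It also fails if it takes over 210 s, if anything falls off the work surface, if the arm or the gripper's body presses on something with over 40 N, if the wrist force passes 120 N, or if a joint passes its speed limit or range.

ROBOT

A 6-joint arm with a two-finger parallel gripper is mounted at the origin on the work surface. World frame = base frame: x ahead of the robot, y to its left, z up, the work surface at z = 0. Lengths are in m, angles in degrees, forces in N, time in s.
With the tool pointing down it reaches from about 0.4 to 0.825 m from the base axis. Payload 7 kg.
Tool frame: the origin (TCP) lies on the centre line of the jaws, within the pads' length; the fingertips stand r.tip_reach ahead of it and the grasp point (between the pads) is the TCP (r.tip_reach is the distance from the TCP to the fingertips, in m); z points along the fingers, y is the line along which they close (so a half turn about z gives the same grasp; the last joint's range is limited). The gripper opens to 88 mm and grips with 3 to 60 N. Pads are 19 mm wide; open, the fingers measure 130 mm over their backs; the gripper's body (78 mm by 193 mm) begins 47 mm behind the grasp point.
Start: joints at [-47.091, 20.546, 0.682, 0, -70.136, -16.507], TCP at [0.3, -0.605, 0.246] pointing down, gripper open.
Joint ranges: [-176.03, 176.03], [-82.01, 121.73], [-58.28, 71.71], [-173.87, 95.51], [-174.79, -0.11], [-173.66, 173.66]. Speed limits (degrees/s): [136.94, 136.94, 172.46, 180, 180, 180].

INTERFACE

Orientations are given as [roll, pitch, yaw] about the fixed x, y, z axes, in that order (R = Rz(yaw) Ry(pitch) Rx(roll)).
In Python, from plant import sensors, cams, r gives the robot as it stands.
- The arm moves only by the tool drive_tool, never from a script. Its argument "rows" is a list of rows, each an object of numbers: "fingers": the gripper's target within -1 to 1 (fully open at 1, half-way at 0, shut at -1); "x", "y", "z": the shift along the tool's x, y, z in m; "spin": the turn about the tool's z in rad. A call has 1 to 10 rows; each row is the pose to reach, as a shift and turn from the pose commanded when the call began, along the tool's axes at that moment; what a row does not reach only later rows make up. A row lasts 1/8 s, in which the tool goes at most 62.5 mm and 10.7 degrees, less where a joint would pass 70% of its speed; a pose out of reach is approached as far as the arm can. A call with a gripper value outside its range is refused whole. The fingers move at their own pace and stop on an object; "newtons" is the grip in N (left out, the last holds). Time passes only in rows, so rows that repeat a pose let the fingers close. It gives the time, the measured TCP pose, the force, the opening and the grip force at its end, in the units of the state.
- sensors.get_state(): the state, without advancing time (a new reading comes with each control period).
- cams.capture(name): name is "scene" or "top" or "wrist"; returns a dict with "pixels" (400x640x3 uint8, red, green, blue), "intrinsics" (3x3 intrinsics, pixels), "eye" and "orientation" of the camera in the world; the wrist camera has in their place "T_tool_cam" (4x4, takes a point from camera to tool coordinates, whose origin is the TCP and whose axes are the flange's). Camera axes: x right, y up, looking along -z (the intrinsics and any distortion apply to the point x, -y, -z); pixel columns grow to the right and rows downward; lengths in m; the calibration is good to about 2 mm. The wrist camera is an equidistant fisheye: a pixel r from the principal point sees the ray r / f radians off the axis. A picture is of the moment at which its call begins: read the wrist's pose just before it. There is no depth.
- r.close_job(): hands the job in; it is judged then, once.
The state is a dict: "time_s": time; "joints": joint angles; "qd": joint speeds; "joint_torque": joint torques, N m; "tcp_pos": TCP position; "eef_rot": TCP orientation; "contact_force": force on the tool from outside, world axes, zero at the start; "moment": the same for the moment, N m; "gripper_width": finger opening in m; "gripper_force": force on a finger pad.
Only numpy, scipy, OpenCV 4.12 (cv2) and the standard library are available. Lean on these libraries where they do the work, as an engineer would, in place of code of your own. Each camera call takes 0.05 s, during which the arm holds its last target. There are 200 camera calls.

## Working session

There is one attempt and no reset: what is moved stays moved. The work goes in short steps, Python scripts to look and compute and a tool call to move; the robot and the scene stay as the last step left them, time stands still between calls to the robot, and variables do not carry over. Pictures are saved under pics/ and viewed, at most 14 in all, crops included, and the job is handed in when it is done.

Besides the shell and the picture viewer there is one more tool, called after "Request:" as name(argument=value, ...), one argument or row to a line, values as JSON. drive_tool: Moves the arm, as the interface text tells. Its arguments: {"type":"object","properties":{"rows":{"type":"array"},"newtons":{"type":"number"}},"required":["rows"]}

```bash
ls; mkdir -p pics; python3 - <<'E'
from plant import sensors,cams,r
import cv2,numpy as np
s=sensors.get_state();print(s,r.tip_reach)
for n in("top","scene"):
    c=cams.capture(n);cv2.imwrite(f"pics/{n}0.png",c["pixels"][:,:,::-1]);print(n,c["intrinsics"],c["eye"],c["orientation"],[k for k in c])
E
```

```text
pics
{'time_s': 0.0, 'joints': array([-4.70914145e+01,  2.05902851e+01,  6.33236095e-01, -2.08375143e-02,
       -7.01387179e+01, -1.65051346e+01]), 'qd': array([-0.01520945,  0.0589774 , -0.00309579, -0.06613792,  0.02861914,
        0.05109022]), 'joint_torque': array([-4.33679752e-04, -5.82718134e+01,  2.93046999e+01,  6.99684441e+00,
        6.78255004e-03, -1.45636864e-04]), 'tcp_pos': array([ 0.29990694, -0.60417564,  0.24462933]), 'eef_rot': array([ 1.79902614e+02, -8.42869254e-03, -1.53603638e+02]), 'contact_force': array([ 0.89874787, -0.10230279,  0.20721939]), 'moment': array([0.02586592, 0.02623445, 0.00376788]), 'gripper_force': 0.0, 'gripper_width': 0.08824654812185431} 0.019
top [[513.2228853    0.         326.4160948 ]
 [  0.         513.2228853  205.22595195]
 [  0.           0.           1.        ]] [0.44705462 0.02831576 1.61951791] [  4.18857205  -0.18254365 -89.56461809] ['pixels', 'intrinsics', 'eye', 'orientation']
scene [[472.10391636   0.         318.27731949]
 [  0.         472.10391636 200.81917216]
 [  0.           0.           1.        ]] [1.83925776 0.54602702 1.0065141 ] [ 56.73996738  -0.29049581 112.15508008] ['pixels', 'intrinsics', 'eye', 'orientation']
```

View pics/top0.png

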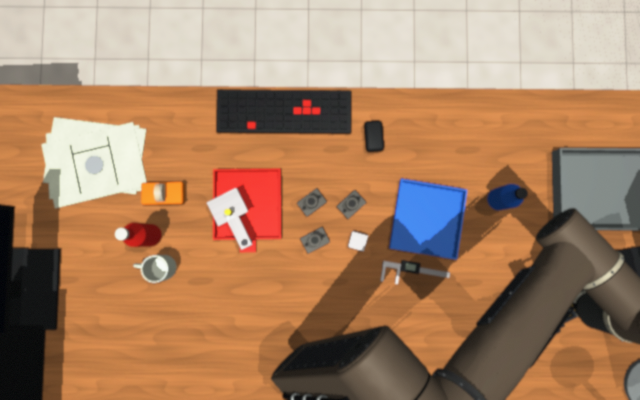

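View pics/scene0.png

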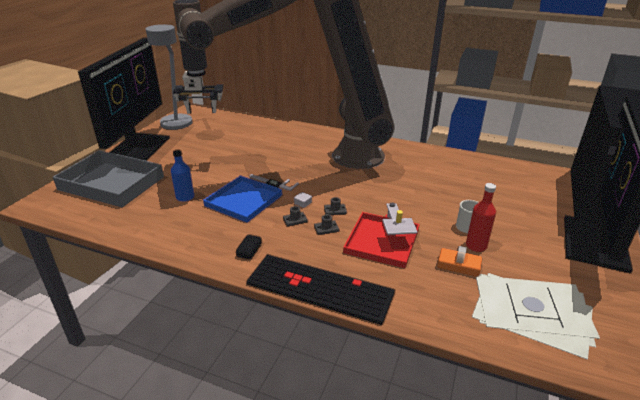

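The top view shows the red tray at about (248,204) with the lever grip at (228,211). The castings are at (311,202), (350,204) and (315,239), the gauge block at (358,240), and the blue tray at (428,219). The scene view also shows three castings. I'll enlarge this area next.

```bash
python3 - <<'E'
import cv2
i=cv2.imread("pics/top0.png")[155:285,200:360];cv2.imwrite("pics/c1.png",cv2.resize(i,None,fx=4.6,fy=4.6,interpolation=cv2.INTER_CUBIC))
i=cv2.imread("pics/top0.png")[165:285,370:480];cv2.imwrite("pics/c2.png",cv2.resize(i,None,fx=5,fy=5,interpolation=cv2.INTER_CUBIC))
E
cat > h.py <<'E'
import numpy as np,cv2
from scipy.spatial.transform import Rotation as R
from plant import sensors,cams,r
K=np.array([[513.2228853,0,326.4160948],[0,513.2228853,205.22595195],[0,0,1]])
E=np.array([0.44705462,0.02831576,1.61951791]);Q=R.from_euler('xyz',[4.18857205,-0.18254365,-89.56461809],degrees=True).as_matrix()
def top(u,v,z):
    d=Q@np.array([(u-K[0,2])/K[0,0],-(v-K[1,2])/K[1,1],-1]);return E+d*(z-E[2])/d[2]
def ptop(p):
    c=Q.T@(np.asarray(p)-E);c=c/-c[2];return np.array([K[0,2]+K[0,0]*c[0],K[1,2]-K[1,1]*c[1]])
def goto(p,yaw=None):
    """shift in tool axes from measured pose to world p (m), spin to bring tool y-axis line to yaw deg (world, mod 180)"""
    s=sensors.get_state();M=R.from_euler('xyz',s['eef_rot'],degrees=True).as_matrix()
    d=M.T@(np.asarray(p)-s['tcp_pos']);out=np.round(d,4)
    sp=None
    if yaw is not None:
        cur=np.degrees(np.arctan2(M[1,1],M[0,1]));e=(yaw-cur+90)%180-90;sp=round(-np.radians(e),3)
    print('tcp',s['tcp_pos'].round(4),'rot',s['eef_rot'].round(2),'q6',s['joints'][5].round(1),'t',round(s['time_s'],2));print('shift',out,'spin',sp)
E
```

```text
(no output)
```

View pics/c1.png

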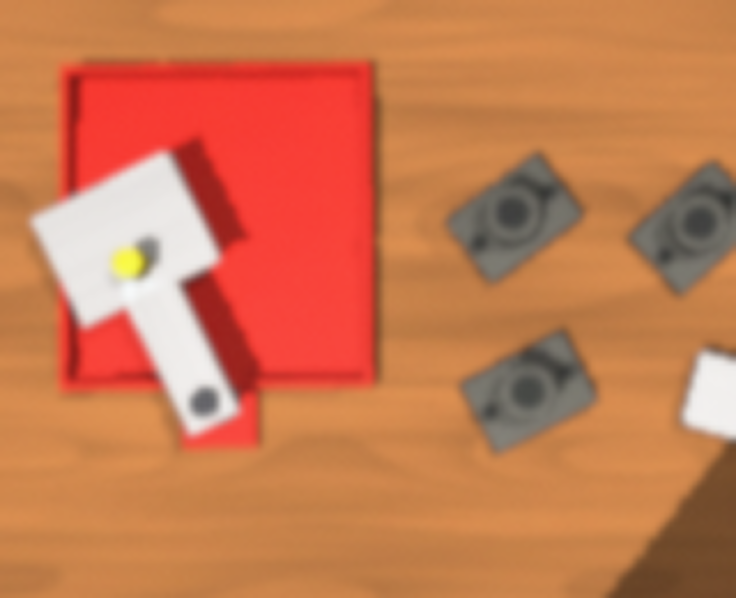

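View pics/c2.png

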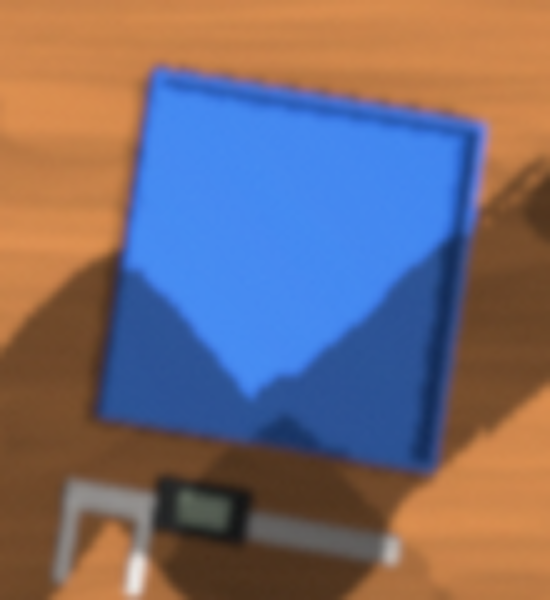

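The crops show the pixel positions I need.
- **Red tray:** corners in crop c1 at (62,65), (374,60), (376,386) and (60,388). The pivot is at (204,401) and the grip top at (127,262).
- **Casting bosses:** (513,212), (699,221) and (528,392) in c1.
- **Blue tray:** corners in crop c2 at (154,68), (487,124), (436,474) and (97,418).

```bash
cat >> h.py <<'E'
def c1(x,y,z): return top((x+.5)/4.6-.5+200,(y+.5)/4.6-.5+155,z)[:2]
def c2(x,y,z): return top((x+.5)/5-.5+370,(y+.5)/5-.5+165,z)[:2]
E
python3 - <<'E'
from h import *
np.set_printoptions(precision=4,suppress=True)
def tray(f,pts):
    P=np.array([f(*p,.027) for p in pts]);c=P.mean(0)
    print('tray',c,[np.linalg.norm(P[i]-P[i-1]).round(4) for i in range(4)],[np.degrees(np.arctan2(*(P[i]-P[j])[::-1])).round(1) for i,j in((0,3),(1,2),(0,1),(3,2))])
tray(c1,[(62,65),(374,60),(376,386),(60,388)]);tray(c2,[(154,68),(487,124),(436,474),(97,418)])
p=c1(204,401,.076);g=c1(127,262,.116);print('piv',p,'grip',g,np.linalg.norm(g-p),np.degrees(np.arctan2(*(g-p)[::-1])))
for b,F in(((513,212),[(447,221),(540,153),(584,212),(493,283)]),((699,221),[(628,238),(714,161),(681,295)]),((528,392),[(460,384),(564,331),(597,400),(496,454)])):
    P=np.array([c1(*q,.014) for q in F]);print('cast',c1(*b,.052),P.mean(0) if len(F)==4 else '',np.degrees(np.arctan2(*(P[0]-P[1])[::-1])),np.linalg.norm(P[0]-P[1]),np.linalg.norm(P[0]-P[-1]))
i=cv2.imread('pics/top0.png')
for k in ((0.64,.4,0.03),):print(ptop(k))
print('gauge',top(358,240,.03),'caliper',top(411,268,.005))
goto(np.r_[g,.25],0)
E
```

```text
tray [0.5678 0.2712] [np.float64(0.219), np.float64(0.2119), np.float64(0.2212), np.float64(0.2125)] [np.float64(1.0), np.float64(1.2), np.float64(91.4), np.float64(90.8)]
tray [ 0.5245 -0.2928] [np.float64(0.2212), np.float64(0.2105), np.float64(0.2203), np.float64(0.2121)] [np.float64(-9.3), np.float64(-8.9), np.float64(80.8), np.float64(81.1)]
piv [0.4483 0.2707] grip [0.5363 0.3152] 0.09859863569838104 26.82688688592903
cast [0.5754 0.0711] [0.575  0.0701] 126.79094798425346 0.07867548768915487 0.05275451665377701
cast [ 0.5704 -0.0528]  132.3166288271734 0.07905770137058549 0.05300922790531909
cast [0.4559 0.06  ] [0.456  0.0599] 117.44310789058024 0.07918668736381752 0.05329894779384718
[205.9215 179.7859]
gauge [ 0.4565 -0.0743  0.03  ] caliper [ 0.3705 -0.242   0.005 ]
tcp [ 0.2999 -0.6042  0.2447] rot [ 179.91   -0.01 -153.61] q6 -16.5 t 0.1
shift [-0.6204  0.7185 -0.0043] spin -1.11
```

Request:
drive_tool(
  rows=[
    {"x": -0.62, "y": 0.72, "z": -0.04, "fingers": 1},
    {"x": -0.62, "y": 0.72, "z": -0.04, "fingers": 1},
    {"x": -0.62, "y": 0.72, "z": -0.04, "fingers": 1},
    {"x": -0.62, "y": 0.72, "z": -0.04, "fingers": 1},
    {"x": -0.62, "y": 0.72, "z": -0.04, "fingers": 1},
    {"x": -0.62, "y": 0.72, "z": -0.04, "fingers": 1},
    {"x": -0.62, "y": 0.72, "z": -0.04, "fingers": 1},
    {"x": -0.62, "y": 0.72, "z": -0.04, "fingers": 1},
    {"x": -0.62, "y": 0.72, "z": -0.04, "fingers": 1},
    {"x": -0.62, "y": 0.72, "z": -0.04, "fingers": 1},
  ],
  newtons=15,
)

```text
invalid input
```

```bash
python3 -c "
from h import *
goto([.5363,.3152,.25],116.8)"
```

```text
tcp [ 0.2999 -0.6042  0.2447] rot [ 1.7991e+02 -1.0000e-02 -1.5361e+02] q6 -16.5 t 0.1
shift [-0.6205  0.7185 -0.0043] spin -0.007
```

Request:
drive_tool(
  rows=[
    {"x": -0.31, "y": 0.36, "z": -0.04, "spin": 0, "fingers": 1},
    {"x": -0.31, "y": 0.36, "z": -0.04, "spin": 0, "fingers": 1},
    {"x": -0.31, "y": 0.36, "z": -0.04, "spin": 0, "fingers": 1},
    {"x": -0.31, "y": 0.36, "z": -0.04, "spin": 0, "fingers": 1},
    {"x": -0.31, "y": 0.36, "z": -0.04, "spin": 0, "fingers": 1},
    {"x": -0.31, "y": 0.36, "z": -0.04, "spin": 0, "fingers": 1},
    {"x": -0.31, "y": 0.36, "z": -0.04, "spin": 0, "fingers": 1},
    {"x": -0.31, "y": 0.36, "z": -0.04, "spin": 0, "fingers": 1},
    {"x": -0.31, "y": 0.36, "z": -0.04, "spin": 0, "fingers": 1},
  ],
  newtons=15,
)

```text
time_s: 1.23
tcp_pos: [0.4182, -0.1421, 0.2858]
eef_rot: [-180.0, 0.1, -153.4]
contact_force: [-0.2, -0.3, 0.6]
gripper_width: 0.0874
gripper_force: 0.0
```

```bash
python3 -c "
from h import *
goto([.5363,.3152,.25],116.8)"
```

```text
tcp [ 0.4182 -0.1421  0.2858] rot [-1.8000e+02  5.0000e-02 -1.5336e+02] q6 -70.3 t 1.23
shift [-0.3106  0.3558  0.0361] spin -0.003
```

Request:
drive_tool(
  rows=[
    {"x": -0.311, "y": 0.356, "z": 0, "spin": 0, "fingers": 1},
    {"x": -0.311, "y": 0.356, "z": 0, "spin": 0, "fingers": 1},
    {"x": -0.311, "y": 0.356, "z": 0, "spin": 0, "fingers": 1},
    {"x": -0.311, "y": 0.356, "z": 0, "spin": 0, "fingers": 1},
    {"x": -0.311, "y": 0.356, "z": 0, "spin": 0, "fingers": 1},
    {"x": -0.311, "y": 0.356, "z": 0, "spin": 0, "fingers": 1},
    {"x": -0.311, "y": 0.356, "z": 0, "spin": 0, "fingers": 1},
    {"x": -0.311, "y": 0.356, "z": 0, "spin": 0, "fingers": 1},
    {"x": -0.311, "y": 0.356, "z": 0, "spin": 0, "fingers": 1},
    {"x": -0.311, "y": 0.356, "z": 0, "spin": 0, "fingers": 1},
  ],
)

```text
time_s: 2.48
tcp_pos: [0.538, 0.3118, 0.2849]
eef_rot: [-180.0, -0.1, -153.6]
contact_force: [-0.8, 0.2, 0.2]
gripper_width: 0.0877
gripper_force: 0.0
```

```bash
python3 -c "
from h import *
goto([.5363,.3152,.098],116.8);s=sensors.get_state();print(s['joints'])
c=cams.capture('wrist');cv2.imwrite('pics/w1.png',c['pixels'][:,:,::-1]);print(c['T_tool_cam'],c['intrinsics'])"
```

```text
tcp [0.538  0.3118 0.2849] rot [-1.7997e+02 -8.0000e-02 -1.5363e+02] q6 -111.7 t 2.48
shift [-0.0002  0.0039  0.1869] spin -0.008
[ 4.80558638e+01  1.43762743e+01 -2.89367303e+00 -4.84192430e-03
 -7.28146556e+01 -1.11687305e+02]
[[ 7.72195321e-04  9.67876406e-01  2.51425271e-01  6.70883311e-02]
 [ 9.99999700e-01 -7.60489888e-04 -1.43720120e-04  8.20712689e-04]
 [ 5.21030623e-05  2.51425306e-01 -9.67876703e-01 -1.39447693e-01]
 [ 0.00000000e+00  0.00000000e+00  0.00000000e+00  1.00000000e+00]] [[309.70691629   0.         322.34432374]
 [  0.         309.70691629 196.16734035]
 [  0.           0.           1.        ]]
```

View pics/w1.png

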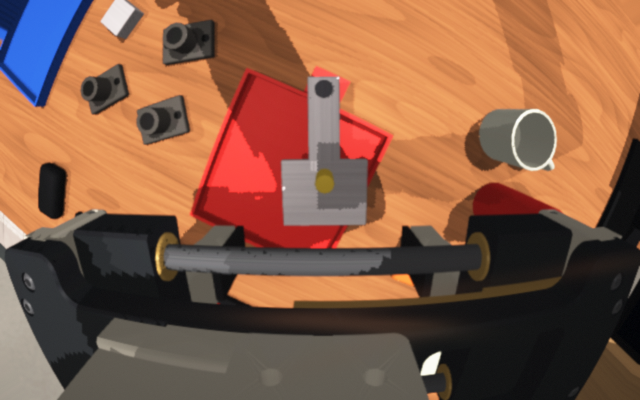

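The wrist view shows the lever aligned with the tool: grip top at about (324,181), pivot bolt at (324,88). The third casting and others are visible to the upper left.

```bash
cat >> h.py <<'E'
def wrist(u,v,z,s,c):
    k=c['intrinsics'];a=np.array([u-k[0,2],v-k[1,2]]);rr=np.hypot(*a);t=rr/k[0,0];a=a/max(rr,1e-9)
    T=c['T_tool_cam'];M=R.from_euler('xyz',s['eef_rot'],degrees=True).as_matrix()
    d=M@T[:3,:3]@np.array([np.sin(t)*a[0],-np.sin(t)*a[1],-np.cos(t)]);o=s['tcp_pos']+M@T[:3,3]
    return (o+d*(z-o[2])/d[2]).round(4)
E
python3 - <<'E'
from h import *
s=sensors.get_state();c=cams.capture('wrist')
print(wrist(324,174,.116,s,c),wrist(324,88,.076,s,c))
for p in((179,34),(98,89),(152,122)):print(wrist(*p,.052,s,c))
E
```

```text
[0.5278 0.3092 0.116 ] [0.4468 0.2692 0.076 ]
[0.4531 0.0645 0.052 ]
[ 0.565  -0.0344  0.052 ]
[0.5736 0.0782 0.052 ]
```

Request:
drive_tool(
  rows=[
    {"x": 0, "y": 0.003, "z": 0.06, "spin": 0, "fingers": 1},
    {"x": 0, "y": 0.003, "z": 0.12, "spin": 0, "fingers": 1},
    {"x": 0, "y": 0.003, "z": 0.16, "spin": 0, "fingers": 1},
    {"x": 0, "y": 0.003, "z": 0.185, "spin": 0, "fingers": 1},
    {"x": 0, "y": 0.003, "z": 0.185, "spin": 0, "fingers": 1},
    {"x": 0, "y": 0.003, "z": 0.185, "spin": 0, "fingers": -1},
    {"x": 0, "y": 0.003, "z": 0.185, "spin": 0, "fingers": -1},
    {"x": 0, "y": 0.003, "z": 0.185, "spin": 0, "fingers": -1},
    {"x": 0, "y": 0.003, "z": 0.185, "spin": 0, "fingers": -1},
    {"x": 0, "y": 0.003, "z": 0.185, "spin": 0, "fingers": -1},
  ],
  newtons=10,
)

```text
time_s: 3.82
tcp_pos: [0.5367, 0.3156, 0.1008]
eef_rot: [180.0, 0.0, -153.6]
contact_force: [0.4, 0.4, 0.1]
gripper_width: 0.0432
gripper_force: 0.0
```

```bash
python3 - <<'E'
from h import *
s=sensors.get_state();M=R.from_euler('xyz',s['eef_rot'],degrees=True).as_matrix()
piv=np.array([.4478,.2702]);p=s['tcp_pos'];d=p[:2]-piv;a0=np.arctan2(d[1],d[0]);rad=np.hypot(*d);print(p,np.degrees(a0),rad,s['gripper_width'],s['contact_force'])
for a in np.radians(np.linspace(np.degrees(a0),91.5,10))[1:]:
    w=np.r_[piv+rad*np.array([np.cos(a),np.sin(a)]),p[2]];print((M.T@(w-p)).round(3),round(-(a-a0),3))
E
```

```text
[0.5366629  0.31564246 0.1007529 ] 27.084166526264266 0.099807978636854 0.04319913406875131 [0.37692153 0.36011362 0.08640309]
[0.001 0.012 0.   ] -0.125
[0.003 0.025 0.   ] -0.25
[0.007 0.036 0.   ] -0.375
[0.013 0.048 0.   ] -0.5
[0.02  0.058 0.   ] -0.625
[0.028 0.068 0.   ] -0.75
[0.037 0.076 0.   ] -0.874
[ 0.047  0.083 -0.   ] -0.999
[ 0.058  0.089 -0.   ] -1.124
```

Request:
drive_tool(
  rows=[
    {"x": 0, "y": 0, "z": 0, "spin": 0, "fingers": -1},
    {"x": 0, "y": 0, "z": 0, "spin": 0, "fingers": -1},
    {"x": 0, "y": 0, "z": 0, "spin": 0, "fingers": -1},
    {"x": 0, "y": 0, "z": 0, "spin": 0, "fingers": -1},
    {"x": 0, "y": 0, "z": 0, "spin": 0, "fingers": -1},
    {"x": 0, "y": 0, "z": 0, "spin": 0, "fingers": -1},
  ],
)

```text
time_s: 4.58
tcp_pos: [0.5367, 0.3155, 0.1005]
eef_rot: [-180.0, 0.0, -153.6]
contact_force: [2.1, -1.0, -1.0]
gripper_width: 0.0195
gripper_force: 10.0
```

Request:
drive_tool(
  rows=[
    {"x": 0.001, "y": 0.012, "z": 0, "spin": -0.125, "fingers": -1},
    {"x": 0.003, "y": 0.025, "z": 0, "spin": -0.25, "fingers": -1},
    {"x": 0.007, "y": 0.036, "z": 0, "spin": -0.375, "fingers": -1},
    {"x": 0.013, "y": 0.048, "z": 0, "spin": -0.5, "fingers": -1},
    {"x": 0.02, "y": 0.058, "z": 0, "spin": -0.625, "fingers": -1},
    {"x": 0.028, "y": 0.068, "z": 0, "spin": -0.75, "fingers": -1},
    {"x": 0.037, "y": 0.076, "z": 0, "spin": -0.874, "fingers": -1},
    {"x": 0.047, "y": 0.083, "z": 0, "spin": -1.0, "fingers": -1},
    {"x": 0.058, "y": 0.089, "z": 0, "spin": -1.124, "fingers": -1},
    {"x": 0.058, "y": 0.089, "z": 0, "spin": -1.124, "fingers": -1},
  ],
)

```text
time_s: 5.82
tcp_pos: [0.4457, 0.3687, 0.1005]
eef_rot: [-179.9, -0.1, -89.1]
contact_force: [7.9, -3.2, -2.3]
gripper_width: 0.0195
gripper_force: 10.0
```

Request:
drive_tool(
  rows=[
    {"x": 0, "y": 0, "z": 0, "spin": 0, "fingers": -1},
    {"x": 0, "y": 0, "z": 0, "spin": 0, "fingers": -1},
  ],
)

```text
time_s: 6.08
tcp_pos: [0.4457, 0.3687, 0.1005]
eef_rot: [-180.0, -0.1, -89.2]
contact_force: [7.0, -3.3, -1.5]
gripper_width: 0.0198
gripper_force: 10.0
```

Request:
drive_tool(
  rows=[
    {"x": 0, "y": 0, "z": 0, "spin": 0, "fingers": 1},
    {"x": 0, "y": 0, "z": 0, "spin": 0, "fingers": 1},
    {"x": 0, "y": 0, "z": 0, "spin": 0, "fingers": 1},
    {"x": 0, "y": 0, "z": 0, "spin": 0, "fingers": 1},
    {"x": 0, "y": 0, "z": -0.06, "spin": 0, "fingers": 0.4},
    {"x": 0, "y": 0, "z": -0.12, "spin": 0, "fingers": 0.4},
    {"x": 0, "y": 0, "z": -0.12, "spin": 0, "fingers": 0.4},
  ],
)

```text
time_s: 6.95
tcp_pos: [0.4469, 0.3717, 0.2263]
eef_rot: [-179.6, 0.4, -89.2]
contact_force: [-0.8, -0.2, -0.5]
gripper_width: 0.0612
gripper_force: 0.0
```

```bash
cat >> h.py <<'E'
def castings(save=None):
    """grey, dark, unsaturated flange blobs in the top view -> centre (z .014), yaw of long side, sizes mm"""
    c=cams.capture('top');im=c['pixels']
    if save: cv2.imwrite(save,im[:,:,::-1])
    big=cv2.resize(im,None,fx=4,fy=4,interpolation=cv2.INTER_CUBIC);hsv=cv2.cvtColor(big,cv2.COLOR_RGB2HSV)
    m=((hsv[...,1]<75)&(hsv[...,2]<140)).astype(np.uint8);m=cv2.morphologyEx(m,cv2.MORPH_CLOSE,np.ones((9,9)));m=cv2.morphologyEx(m,cv2.MORPH_OPEN,np.ones((9,9)))
    for k in cv2.findContours(m,cv2.RETR_EXTERNAL,cv2.CHAIN_APPROX_NONE)[0]:
        a=cv2.contourArea(k)
        if not 4000<a<14000: continue
        w=np.array([top((x+.5)/4-.5,(y+.5)/4-.5,.014)[:2]*1000 for x,y in k[:,0]],np.float32)
        (cx,cy),(l1,l2),_=q=cv2.minAreaRect(w);b=cv2.boxPoints(q);e=[b[1]-b[0],b[2]-b[1]];e=max(e,key=lambda v:np.hypot(*v))
        if not(60<max(l1,l2)<100 and 40<min(l1,l2)<75):continue
        print('casting %.1f %.1f mm yaw %.1f size %.0f %.0f'%(cx,cy,np.degrees(np.arctan2(e[1],e[0]))%180,l1,l2))
E
python3 - <<'E'
from h import *
castings('pics/top1.png')
goto([.456,.060,.2],117.4)
E
```

```text
casting 456.5 59.8 mm yaw 118.6 size 52 77
casting 569.4 -52.9 mm yaw 132.4 size 52 77
casting 574.5 71.2 mm yaw 127.1 size 52 77
casting 786.7 -124.1 mm yaw 4.4 size 93 52
tcp [0.4457 0.3706 0.2233] rot [-179.84    0.26  -89.19] q6 -58.3 t 7.0
shift [ 0.3108 -0.0058  0.0219] spin 1.107
```

Request:
drive_tool(
  rows=[
    {"x": 0.311, "y": -0.006, "z": 0, "spin": 1.09, "fingers": 0.4},
    {"x": 0.311, "y": -0.006, "z": 0, "spin": 1.09, "fingers": 0.4},
    {"x": 0.311, "y": -0.006, "z": 0, "spin": 1.09, "fingers": 0.4},
    {"x": 0.311, "y": -0.006, "z": 0, "spin": 1.09, "fingers": 0.4},
    {"x": 0.311, "y": -0.006, "z": 0, "spin": 1.09, "fingers": 0.4},
    {"x": 0.311, "y": -0.006, "z": 0, "spin": 1.09, "fingers": 0.4},
    {"x": 0.311, "y": -0.006, "z": 0, "spin": 1.09, "fingers": 0.4},
    {"x": 0.311, "y": -0.006, "z": 0.05, "spin": 1.09, "fingers": 0.4},
    {"x": 0.311, "y": -0.006, "z": 0.08, "spin": 1.09, "fingers": 0.4},
    {"x": 0.311, "y": -0.006, "z": 0.08, "spin": 1.09, "fingers": 0.4},
  ],
)

```text
time_s: 8.25
tcp_pos: [0.4538, 0.0585, 0.1384]
eef_rot: [180.0, -0.3, -151.4]
contact_force: [0.8, -0.7, 0.8]
gripper_width: 0.0612
gripper_force: 0.0
```

```bash
python3 - <<'E'
from h import *
goto([.4562,.0598,.037],118.4)
F=[]
for i in range(6):
    c=cams.capture('wrist');F.append(sensors.get_state()['contact_force'][2])
print(np.mean(F),np.std(F));cv2.imwrite('pics/w2.png',c['pixels'][:,:,::-1])
s=sensors.get_state()
E
```

```text
tcp [0.4538 0.0585 0.1384] rot [ 180.     -0.32 -151.41] q6 -93.5 t 8.25
shift [-0.0033  0.      0.1014] spin 0.003
0.2813549118853907 0.3219484566920412
```

View pics/w2.png

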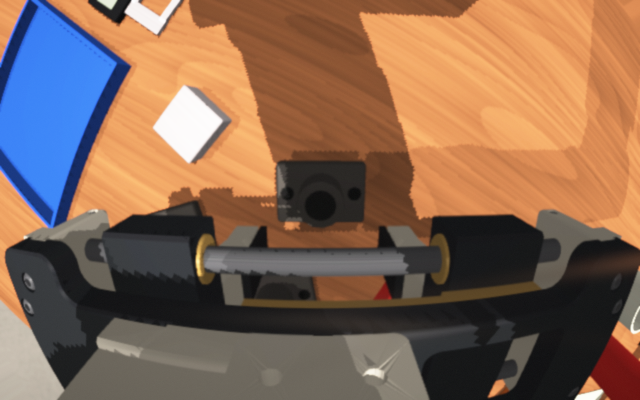

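The wrist view shows the casting square to the jaws with its boss at (321,205), on the jaw centre line. I'll descend and grip.

Request:
drive_tool(
  rows=[
    {"x": -0.003, "y": 0, "z": 0.05, "spin": 0, "fingers": 0.4},
    {"x": -0.003, "y": 0, "z": 0.08, "spin": 0, "fingers": 0.4},
    {"x": -0.003, "y": 0, "z": 0.101, "spin": 0, "fingers": 0.4},
    {"x": -0.003, "y": 0, "z": 0.101, "spin": 0, "fingers": 0.4},
    {"x": -0.003, "y": 0, "z": 0.101, "spin": 0, "fingers": -1},
    {"x": -0.003, "y": 0, "z": 0.101, "spin": 0, "fingers": -1},
    {"x": -0.003, "y": 0, "z": 0.101, "spin": 0, "fingers": -1},
    {"x": -0.003, "y": 0, "z": 0.101, "spin": 0, "fingers": -1},
    {"x": -0.003, "y": 0, "z": 0.101, "spin": 0, "fingers": -1},
    {"x": -0.003, "y": 0, "z": 0.101, "spin": 0, "fingers": -1},
  ],
  newtons=45,
)

```text
time_s: 9.8
tcp_pos: [0.4588, 0.0602, 0.0405]
eef_rot: [-180.0, 0.1, -151.6]
contact_force: [-0.8, -0.8, 7.3]
gripper_width: 0.0376
gripper_force: 45.0
```

Request:
drive_tool(
  rows=[
    {"x": 0, "y": 0, "z": -0.03, "spin": 0, "fingers": -1},
    {"x": 0, "y": 0, "z": -0.08, "spin": 0, "fingers": -1},
    {"x": 0, "y": 0, "z": -0.1, "spin": 0, "fingers": -1},
    {"x": 0, "y": 0, "z": -0.1, "spin": 0, "fingers": -1},
    {"x": 0, "y": 0, "z": -0.1, "spin": 0, "fingers": -1},
    {"x": 0, "y": 0, "z": -0.1, "spin": 0, "fingers": -1},
  ],
)

```text
time_s: 10.55
tcp_pos: [0.4571, 0.0596, 0.1381]
eef_rot: [180.0, -0.2, -151.7]
contact_force: [-0.6, 0.3, -6.2]
gripper_width: 0.0376
gripper_force: 45.0
```

```bash
cat >> h.py <<'E'
def weigh(n=6):
    F=[]
    for i in range(n): cams.capture('wrist');F.append(sensors.get_state()['contact_force'][2])
    print('Fz %.2f +- %.2f'%(np.mean(F),np.std(F)),'width',sensors.get_state()['gripper_width'])
def tray(name,x,y):
    c,a=((.568,.2712),1.1) if name=='red' else ((.5245,-.2928),-9.0)
    t=np.radians(a);return c[0]+x*np.cos(t)-y*np.sin(t),c[1]+x*np.sin(t)+y*np.cos(t)
E
python3 - <<'E'
from h import *
weigh()
goto([*tray('red',-.05,-.05),.14],1.1);goto([*tray('blue',-.05,.05),.14],-9)
E
```

```text
Fz -5.55 +- 0.30 width 0.03768628972184916
tcp [0.458  0.06   0.1392] rot [-1.8000e+02 -5.0000e-02 -1.5165e+02] q6 -93.6 t 10.85
shift [-0.1298  0.1121 -0.0009] spin -1.095
tcp [0.458  0.06   0.1392] rot [-1.8000e+02 -5.0000e-02 -1.5165e+02] q6 -93.6 t 10.85
shift [ 0.1184 -0.272  -0.0007] spin -0.919
```

Casting A reads about 5.8 N, or 0.59 kg, so it goes to the blue tray.

Request:
drive_tool(
  rows=[
    {"x": 0.118, "y": -0.272, "z": 0, "spin": -0.919, "fingers": -1},
    {"x": 0.118, "y": -0.272, "z": 0, "spin": -0.919, "fingers": -1},
    {"x": 0.118, "y": -0.272, "z": 0, "spin": -0.919, "fingers": -1},
    {"x": 0.118, "y": -0.272, "z": 0, "spin": -0.919, "fingers": -1},
    {"x": 0.118, "y": -0.272, "z": 0, "spin": -0.919, "fingers": -1},
    {"x": 0.118, "y": -0.272, "z": 0, "spin": -0.919, "fingers": -1},
    {"x": 0.118, "y": -0.272, "z": 0, "spin": -0.919, "fingers": -1},
    {"x": 0.118, "y": -0.272, "z": 0, "spin": -0.919, "fingers": -1},
  ],
)

```text
time_s: 11.85
tcp_pos: [0.4831, -0.2354, 0.1392]
eef_rot: [180.0, 0.0, -99.1]
contact_force: [0.2, -0.4, -5.9]
gripper_width: 0.0373
gripper_force: 45.0
```

```bash
python3 - <<'E'
from h import *
weigh(2)
goto([*tray('blue',-.05,.05),.045],-9)
c=cams.capture('wrist');cv2.imwrite('pics/w3.png',c['pixels'][:,:,::-1])
E
```

```text
Fz -5.29 +- 0.30 width 0.037239265326348206
tcp [ 0.4833 -0.2347  0.1395] rot [ 1.7998e+02  1.0000e-02 -9.8990e+01] q6 -4.0 t 11.95
shift [0.0009 0.0002 0.0945] spin 0.0
```

View pics/w3.png

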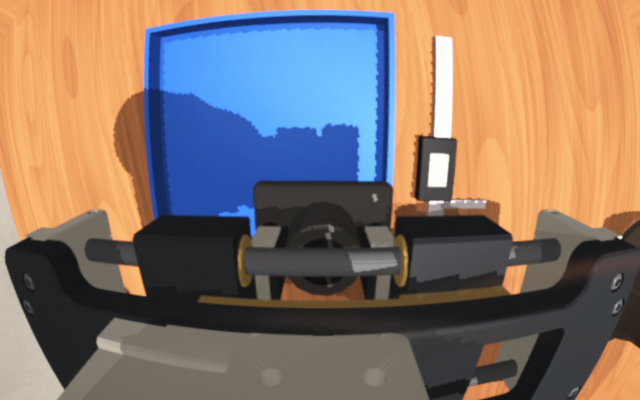

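The casting hangs level, its flange at (323,205), square to the blue tray and over the near-left slot. I'll lower it.

Request:
drive_tool(
  rows=[
    {"x": 0, "y": 0, "z": 0.05, "spin": 0, "fingers": -1},
    {"x": 0, "y": 0, "z": 0.08, "spin": 0, "fingers": -1},
    {"x": 0, "y": 0, "z": 0.09, "spin": 0, "fingers": -1},
    {"x": 0, "y": 0, "z": 0.094, "spin": 0, "fingers": -1},
    {"x": 0, "y": 0, "z": 0.094, "spin": 0, "fingers": -1},
    {"x": 0, "y": 0, "z": 0.094, "spin": 0, "fingers": -1},
  ],
)

```text
time_s: 12.75
tcp_pos: [0.4843, -0.2354, 0.0467]
eef_rot: [-179.9, 0.0, -99.0]
contact_force: [0.5, -0.6, -5.1]
gripper_width: 0.0374
gripper_force: 45.0
```

Request:
drive_tool(
  rows=[
    {"x": 0, "y": 0, "z": 0.0015, "spin": 0, "fingers": -1},
    {"x": 0, "y": 0, "z": 0.003, "spin": 0, "fingers": -1},
    {"x": 0, "y": 0, "z": 0.003, "spin": 0, "fingers": -1},
    {"x": 0, "y": 0, "z": 0.003, "spin": 0, "fingers": -1},
  ],
)

```text
time_s: 13.25
tcp_pos: [0.4842, -0.2356, 0.0455]
eef_rot: [-179.9, -0.0, -98.9]
contact_force: [-6.8, 5.6, 21.7]
gripper_width: 0.0373
gripper_force: 45.0
```

Request:
drive_tool(
  rows=[
    {"x": 0, "y": 0, "z": -0.002, "spin": 0, "fingers": -1},
    {"x": 0, "y": 0, "z": -0.002, "spin": 0, "fingers": 0.3},
    {"x": 0, "y": 0, "z": -0.002, "spin": 0, "fingers": 0.3},
    {"x": 0, "y": 0, "z": -0.002, "spin": 0, "fingers": 0.3},
    {"x": 0, "y": 0, "z": -0.002, "spin": 0, "fingers": 0.3},
    {"x": 0, "y": 0, "z": -0.03, "spin": 0, "fingers": 0.3},
    {"x": 0, "y": 0, "z": -0.08, "spin": 0, "fingers": 0.3},
    {"x": 0, "y": 0, "z": -0.1, "spin": 0, "fingers": 0.3},
    {"x": 0, "y": 0, "z": -0.1, "spin": 0, "fingers": 0.4},
  ],
)

```text
time_s: 14.38
tcp_pos: [0.4845, -0.2356, 0.1444]
eef_rot: [-179.8, 0.0, -99.0]
contact_force: [0.3, -0.1, -0.0]
gripper_width: 0.0602
gripper_force: 0.0
```

```bash
python3 - <<'E'
from h import *
weigh(3);castings('pics/top2.png')
goto([.5699,-.0529,.14],132.4)
E
```

```text
Fz -0.67 +- 0.11 width 0.061178352093218834
casting 574.4 71.2 mm yaw 126.9 size 52 77
casting 786.8 -124.0 mm yaw 4.7 size 93 52
tcp [ 0.4827 -0.2352  0.1415] rot [ 1.7989e+02  1.0000e-02 -9.9010e+01] q6 -3.9 t 14.57
shift [-0.1937 -0.0576  0.0014] spin 0.674
```

Request:
drive_tool(
  rows=[
    {"x": -0.194, "y": -0.058, "z": 0, "spin": 0.674, "fingers": 0.4},
    {"x": -0.194, "y": -0.058, "z": 0, "spin": 0.674, "fingers": 0.4},
    {"x": -0.194, "y": -0.058, "z": 0, "spin": 0.674, "fingers": 0.4},
    {"x": -0.194, "y": -0.058, "z": 0, "spin": 0.674, "fingers": 0.4},
    {"x": -0.194, "y": -0.058, "z": 0, "spin": 0.674, "fingers": 0.4},
    {"x": -0.194, "y": -0.058, "z": 0, "spin": 0.674, "fingers": 0.4},
    {"x": -0.194, "y": -0.058, "z": 0, "spin": 0.674, "fingers": 0.4},
  ],
)

```text
time_s: 15.45
tcp_pos: [0.5705, -0.0537, 0.1422]
eef_rot: [180.0, -0.0, -137.6]
contact_force: [-0.0, -0.8, -0.1]
gripper_width: 0.0612
gripper_force: 0.0
```

```bash
python3 - <<'E'
from h import *
weigh(6)
goto([.5699,-.0529,.042],132.4)
s=sensors.get_state();c=cams.capture('wrist');cv2.imwrite('pics/w4.png',c['pixels'][:,:,::-1])
for p in((320,205),(321,205)):print(wrist(*p,.052,s,c))
E
```

```text
Fz -0.43 +- 0.40 width 0.061432639978784696
tcp [ 0.571  -0.0532  0.1427] rot [-1.7999e+02  1.0000e-02 -1.3764e+02] q6 -61.8 t 15.75
shift [0.0006 0.001  0.1007] spin -0.001
[ 0.5717 -0.054   0.052 ]
[ 0.5712 -0.0535  0.052 ]
```

View pics/w4.png

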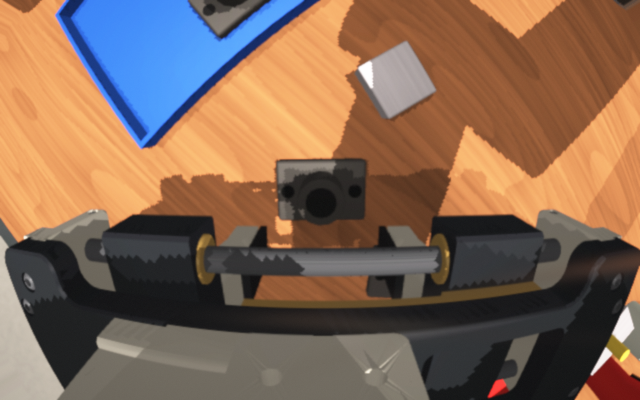

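The second casting is centred in the jaws, boss at (321,203), and casting A stands in the blue tray at the top of the picture. I'll descend.

Request:
drive_tool(
  rows=[
    {"x": 0, "y": 0, "z": 0.05, "spin": 0, "fingers": 0.4},
    {"x": 0, "y": 0, "z": 0.08, "spin": 0, "fingers": 0.4},
    {"x": 0, "y": 0, "z": 0.1, "spin": 0, "fingers": 0.4},
    {"x": 0, "y": 0, "z": 0.1, "spin": 0, "fingers": 0.4},
    {"x": 0, "y": 0, "z": 0.1, "spin": 0, "fingers": -1},
    {"x": 0, "y": 0, "z": 0.1, "spin": 0, "fingers": -1},
    {"x": 0, "y": 0, "z": 0.1, "spin": 0, "fingers": -1},
    {"x": 0, "y": 0, "z": 0.1, "spin": 0, "fingers": -1},
    {"x": 0, "y": 0, "z": 0.1, "spin": 0, "fingers": -1},
    {"x": 0, "y": 0, "z": 0.1, "spin": 0, "fingers": -1},
  ],
)

```text
time_s: 17.05
tcp_pos: [0.5717, -0.0528, 0.0436]
eef_rot: [-179.9, 0.1, -137.6]
contact_force: [-1.1, -0.6, 6.8]
gripper_width: 0.0372
gripper_force: 45.0
```

Request:
drive_tool(
  rows=[
    {"x": 0, "y": 0, "z": -0.03, "spin": 0, "fingers": -1},
    {"x": 0, "y": 0, "z": -0.08, "spin": 0, "fingers": -1},
    {"x": 0, "y": 0, "z": -0.1, "spin": 0, "fingers": -1},
    {"x": 0, "y": 0, "z": -0.1, "spin": 0, "fingers": -1},
    {"x": 0, "y": 0, "z": -0.1, "spin": 0, "fingers": -1},
    {"x": 0, "y": 0, "z": -0.1, "spin": 0, "fingers": -1},
  ],
)

```text
time_s: 17.8
tcp_pos: [0.57, -0.053, 0.1409]
eef_rot: [179.9, -0.1, -137.6]
contact_force: [0.8, -0.3, -2.0]
gripper_width: 0.0372
gripper_force: 45.0
```

```bash
python3 - <<'E'
from h import *
weigh(10)
goto([*tray('red',-.05,-.05),.14],1.1);goto([*tray('blue',.05,.05),.14],-9)
E
```

```text
Fz -2.57 +- 0.31 width 0.037473226113165795
tcp [ 0.571  -0.0528  0.1425] rot [ 180.     -0.   -137.61] q6 -61.9 t 18.3
shift [-0.1456  0.2368  0.0025] spin -0.85
tcp [ 0.571  -0.0528  0.1425] rot [ 180.     -0.   -137.61] q6 -61.9 t 18.3
shift [ 0.1259 -0.1537  0.0025] spin -0.674
```

Casting B reads about 2.5 N, or 0.25 kg, so it is light and goes to the red tray.

```bash
python3 - <<'E'
from h import *
goto([*tray('red',.05,-.05),.14],1.1)
E
```

```text
tcp [ 0.571  -0.0528  0.1425] rot [ 180.     -0.   -137.61] q6 -61.9 t 18.3
shift [-0.2208  0.1708  0.0025] spin -0.85
```

Request:
drive_tool(
  rows=[
    {"x": -0.221, "y": 0.171, "z": 0, "spin": -0.85, "fingers": -1},
    {"x": -0.221, "y": 0.171, "z": 0, "spin": -0.85, "fingers": -1},
    {"x": -0.221, "y": 0.171, "z": 0, "spin": -0.85, "fingers": -1},
    {"x": -0.221, "y": 0.171, "z": 0, "spin": -0.85, "fingers": -1},
    {"x": -0.221, "y": 0.171, "z": 0, "spin": -0.85, "fingers": -1},
    {"x": -0.221, "y": 0.171, "z": 0, "spin": -0.85, "fingers": -1},
    {"x": -0.221, "y": 0.171, "z": 0, "spin": -0.85, "fingers": -1},
    {"x": -0.221, "y": 0.171, "z": 0, "spin": -0.85, "fingers": -1},
  ],
)

```text
time_s: 19.3
tcp_pos: [0.6189, 0.2213, 0.1427]
eef_rot: [180.0, -0.0, -89.0]
contact_force: [-0.2, 0.7, -2.8]
gripper_width: 0.037
gripper_force: 45.0
```

```bash
python3 - <<'E'
from h import *
weigh(2);goto([*tray('red',.05,-.05),.049],1.1)
c=cams.capture('wrist');cv2.imwrite('pics/w5.png',c['pixels'][:,:,::-1])
E
```

```text
Fz -2.23 +- 0.60 width 0.03722424483399181
tcp [0.619  0.2214 0.1428] rot [-1.7999e+02  1.0000e-02 -8.9010e+01] q6 -35.6 t 19.4
shift [-0.0008  0.0001  0.0938] spin -0.002
```

View pics/w5.png

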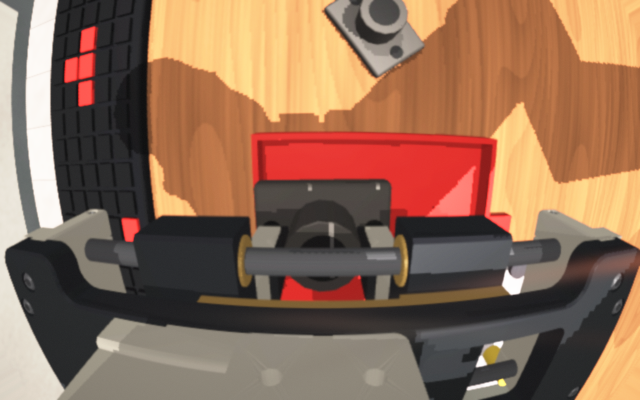

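The flange centre is at (322,205), about 55 mm from the tray's far wall (its inner edge at x≈262), as intended. The open lever's yellow grip is visible at (490,355). I'll lower it.

Request:
drive_tool(
  rows=[
    {"x": 0, "y": 0, "z": 0.05, "spin": 0, "fingers": -1},
    {"x": 0, "y": 0, "z": 0.08, "spin": 0, "fingers": -1},
    {"x": 0, "y": 0, "z": 0.09, "spin": 0, "fingers": -1},
    {"x": 0, "y": 0, "z": 0.094, "spin": 0, "fingers": -1},
    {"x": 0, "y": 0, "z": 0.095, "spin": 0, "fingers": -1},
    {"x": 0, "y": 0, "z": 0.095, "spin": 0, "fingers": -1},
  ],
)

```text
time_s: 20.2
tcp_pos: [0.6196, 0.2228, 0.0487]
eef_rot: [-179.9, 0.1, -88.9]
contact_force: [-0.0, 1.1, -2.1]
gripper_width: 0.0372
gripper_force: 45.0
```

Request:
drive_tool(
  rows=[
    {"x": 0, "y": 0, "z": 0.001, "spin": 0, "fingers": -1},
    {"x": 0, "y": 0, "z": 0.001, "spin": 0, "fingers": 0.3},
    {"x": 0, "y": 0, "z": 0.001, "spin": 0, "fingers": 0.3},
    {"x": 0, "y": 0, "z": 0.001, "spin": 0, "fingers": 0.3},
    {"x": 0, "y": 0, "z": 0.001, "spin": 0, "fingers": 0.3},
    {"x": 0, "y": 0, "z": -0.03, "spin": 0, "fingers": 0.3},
    {"x": 0, "y": 0, "z": -0.08, "spin": 0, "fingers": 0.3},
    {"x": 0, "y": 0, "z": -0.095, "spin": 0, "fingers": 0.3},
    {"x": 0, "y": 0, "z": -0.095, "spin": 0, "fingers": 0.4},
  ],
)

```text
time_s: 21.32
tcp_pos: [0.6194, 0.2228, 0.1438]
eef_rot: [-179.9, 0.1, -88.9]
contact_force: [-0.1, 0.6, -0.3]
gripper_width: 0.0603
gripper_force: 0.0
```

```bash
python3 - <<'E'
from h import *
castings('pics/top3.png')
goto([.5749,.0712,.14],127)
E
```

```text
casting 483.6 -235.3 mm yaw 171.0 size 52 77
casting 574.0 72.2 mm yaw 127.4 size 52 80
casting 786.8 -124.0 mm yaw 4.5 size 92 52
tcp [0.6187 0.2224 0.1422] rot [ 1.7999e+02  2.0000e-02 -8.8930e+01] q6 -35.6 t 21.38
shift [0.1504 0.0466 0.0022] spin 0.944
```

Casting A is where it should be in blue: (483.6, -235.3), against a slot of (482, -236). On to casting C.

Request:
drive_tool(
  rows=[
    {"x": 0.15, "y": 0.047, "z": 0, "spin": 0.94, "fingers": 0.4},
    {"x": 0.15, "y": 0.047, "z": 0, "spin": 0.94, "fingers": 0.4},
    {"x": 0.15, "y": 0.047, "z": 0, "spin": 0.94, "fingers": 0.4},
    {"x": 0.15, "y": 0.047, "z": 0, "spin": 0.94, "fingers": 0.4},
    {"x": 0.15, "y": 0.047, "z": 0, "spin": 0.94, "fingers": 0.4},
    {"x": 0.15, "y": 0.047, "z": 0, "spin": 0.94, "fingers": 0.4},
    {"x": 0.15, "y": 0.047, "z": 0, "spin": 0.94, "fingers": 0.4},
    {"x": 0.15, "y": 0.047, "z": 0, "spin": 0.94, "fingers": 0.4},
  ],
)

```text
time_s: 22.38
tcp_pos: [0.5747, 0.0717, 0.1421]
eef_rot: [180.0, -0.0, -142.6]
contact_force: [-0.7, 0.0, 0.7]
gripper_width: 0.0614
gripper_force: 0.0
```

```bash
python3 - <<'E'
from h import *
weigh(6)
goto([.5749,.0712,.042],127.2)
s=sensors.get_state();c=cams.capture('wrist');i=c['pixels'][120:310,180:460,::-1];cv2.imwrite('pics/w6.png',cv2.resize(i,None,fx=2,fy=2))
E
```

```text
Fz 0.16 +- 0.32 width 0.061388678640069715
tcp [0.5748 0.0716 0.1426] rot [-1.8000e+02  1.0000e-02 -1.4274e+02] q6 -79.2 t 22.68
shift [ 0.0002 -0.0004  0.1006] spin 0.001
```

View pics/w6.png

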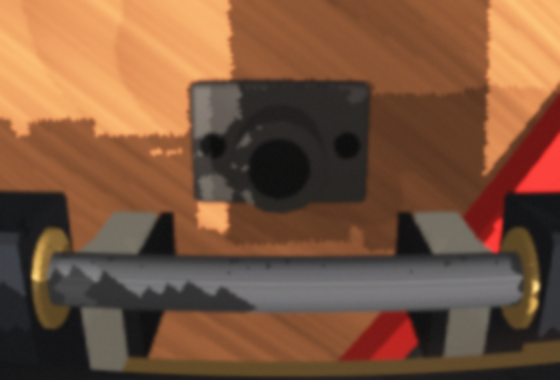

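The boss is at (280,165) in the crop, on the jaw centre line and square to the jaws. I'll descend.

Request:
drive_tool(
  rows=[
    {"x": 0, "y": 0, "z": 0.05, "spin": 0, "fingers": 0.4},
    {"x": 0, "y": 0, "z": 0.08, "spin": 0, "fingers": 0.4},
    {"x": 0, "y": 0, "z": 0.1, "spin": 0, "fingers": 0.4},
    {"x": 0, "y": 0, "z": 0.1, "spin": 0, "fingers": 0.4},
    {"x": 0, "y": 0, "z": 0.1, "spin": 0, "fingers": -1},
    {"x": 0, "y": 0, "z": 0.1, "spin": 0, "fingers": -1},
    {"x": 0, "y": 0, "z": 0.1, "spin": 0, "fingers": -1},
    {"x": 0, "y": 0, "z": 0.1, "spin": 0, "fingers": -1},
    {"x": 0, "y": 0, "z": 0.1, "spin": 0, "fingers": -1},
    {"x": 0, "y": 0, "z": 0.1, "spin": 0, "fingers": -1},
  ],
)

```text
time_s: 23.98
tcp_pos: [0.5757, 0.0716, 0.0436]
eef_rot: [-179.9, 0.1, -142.7]
contact_force: [0.9, -2.7, 5.8]
gripper_width: 0.0372
gripper_force: 45.0
```

Request:
drive_tool(
  rows=[
    {"x": 0, "y": 0, "z": -0.03, "spin": 0, "fingers": -1},
    {"x": 0, "y": 0, "z": -0.08, "spin": 0, "fingers": -1},
    {"x": 0, "y": 0, "z": -0.1, "spin": 0, "fingers": -1},
    {"x": 0, "y": 0, "z": -0.1, "spin": 0, "fingers": -1},
    {"x": 0, "y": 0, "z": -0.1, "spin": 0, "fingers": -1},
    {"x": 0, "y": 0, "z": -0.1, "spin": 0, "fingers": -1},
  ],
)

```text
time_s: 24.72
tcp_pos: [0.5737, 0.0712, 0.1406]
eef_rot: [179.9, -0.2, -142.8]
contact_force: [-0.1, -0.1, -7.5]
gripper_width: 0.0373
gripper_force: 45.0
```

```bash
python3 - <<'E'
from h import *
weigh(10)
goto([*tray('red',-.05,-.05),.14],1.1);goto([*tray('blue',.05,.05),.14],-9)
E
```

```text
Fz -7.13 +- 0.37 width 0.03729499259165542
tcp [0.5749 0.0716 0.1426] rot [ 180.      0.   -142.77] q6 -79.2 t 25.23
shift [-0.0454  0.1522  0.0026] spin -0.94
tcp [0.5749 0.0716 0.1426] rot [ 180.      0.   -142.77] q6 -79.2 t 25.23
shift [ 0.1899 -0.2612  0.0026] spin -0.764
```

Casting C reads about 7.3 N, or 0.74 kg, so it goes to the blue tray.

Request:
drive_tool(
  rows=[
    {"x": 0.19, "y": -0.261, "z": 0, "spin": -0.764, "fingers": -1},
    {"x": 0.19, "y": -0.261, "z": 0, "spin": -0.764, "fingers": -1},
    {"x": 0.19, "y": -0.261, "z": 0, "spin": -0.764, "fingers": -1},
    {"x": 0.19, "y": -0.261, "z": 0, "spin": -0.764, "fingers": -1},
    {"x": 0.19, "y": -0.261, "z": 0, "spin": -0.764, "fingers": -1},
    {"x": 0.19, "y": -0.261, "z": 0, "spin": -0.764, "fingers": -1},
    {"x": 0.19, "y": -0.261, "z": 0, "spin": -0.764, "fingers": -1},
    {"x": 0.19, "y": -0.261, "z": 0, "spin": -0.764, "fingers": -1},
    {"x": 0.19, "y": -0.261, "z": 0, "spin": -0.764, "fingers": -1},
  ],
)

```text
time_s: 26.35
tcp_pos: [0.5816, -0.2502, 0.1426]
eef_rot: [-180.0, 0.0, -98.9]
contact_force: [-0.1, 0.6, -7.5]
gripper_width: 0.037
gripper_force: 45.0
```

```bash
python3 - <<'E'
from h import *
weigh(2);goto([*tray('blue',.05,.05),.049],-9);castings()
c=cams.capture('wrist');i=c['pixels'][:310,100:500,::-1];cv2.imwrite('pics/w7.png',cv2.resize(i,None,fx=1.6,fy=1.6))
E
```

```text
Fz -7.51 +- 0.44 width 0.03704092136609893
tcp [ 0.5817 -0.2502  0.1427] rot [-1.7999e+02  1.0000e-02 -9.8920e+01] q6 -3.3 t 26.45
shift [ 0.001  -0.0001  0.0937] spin 0.001
casting 619.1 221.5 mm yaw 1.0 size 73 49
```

View pics/w7.png

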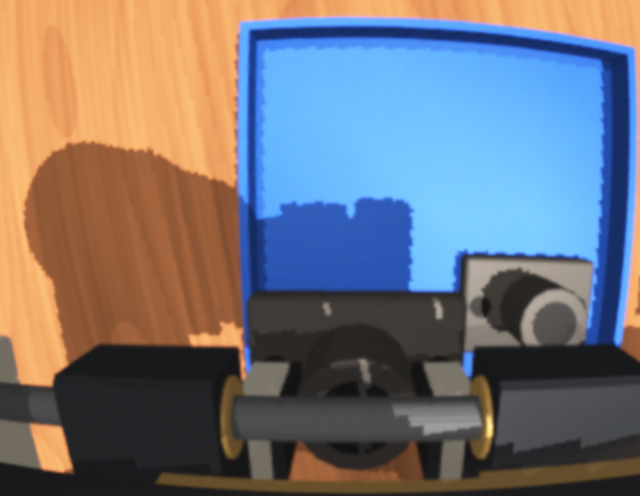

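Casting C hangs over the far-left blue slot, flange at about (357,330). It has a clear gap to casting A at (527,300). Casting B is confirmed in red at (619, 221.5).

Request:
drive_tool(
  rows=[
    {"x": 0, "y": 0, "z": 0.05, "spin": 0, "fingers": -1},
    {"x": 0, "y": 0, "z": 0.08, "spin": 0, "fingers": -1},
    {"x": 0, "y": 0, "z": 0.09, "spin": 0, "fingers": -1},
    {"x": 0, "y": 0, "z": 0.094, "spin": 0, "fingers": -1},
    {"x": 0, "y": 0, "z": 0.095, "spin": 0, "fingers": -1},
    {"x": 0, "y": 0, "z": 0.095, "spin": 0, "fingers": -1},
  ],
)

```text
time_s: 27.3
tcp_pos: [0.5823, -0.2513, 0.0488]
eef_rot: [-179.9, -0.0, -99.0]
contact_force: [-0.2, -0.2, -6.8]
gripper_width: 0.0375
gripper_force: 45.0
```

Request:
drive_tool(
  rows=[
    {"x": 0, "y": 0, "z": 0.001, "spin": 0, "fingers": -1},
    {"x": 0, "y": 0, "z": 0.001, "spin": 0, "fingers": 0.2},
    {"x": 0, "y": 0, "z": 0.001, "spin": 0, "fingers": 0.2},
    {"x": 0, "y": 0, "z": 0.001, "spin": 0, "fingers": 0.2},
    {"x": 0, "y": 0, "z": 0.001, "spin": 0, "fingers": 0.2},
    {"x": 0, "y": 0, "z": -0.03, "spin": 0, "fingers": 0.2},
    {"x": 0, "y": 0, "z": -0.08, "spin": 0, "fingers": 0.2},
    {"x": 0, "y": 0, "z": -0.14, "spin": 0, "fingers": 0.2},
    {"x": 0, "y": 0, "z": -0.18, "spin": 0, "fingers": 1},
    {"x": 0, "y": 0, "z": -0.18, "spin": 0, "fingers": 1},
  ],
)

```text
time_s: 28.55
tcp_pos: [0.5833, -0.2517, 0.2319]
eef_rot: [-179.6, -0.0, -99.0]
contact_force: [0.3, -0.3, -1.2]
gripper_width: 0.0669
gripper_force: 0.0
```

```bash
python3 - <<'E'
from h import *
castings('pics/top4.png')
# grip: last seen TCP when at open stop, released
goto([.4457,.3690,.23],1.1)
E
```

```text
casting 619.2 221.5 mm yaw 1.0 size 74 49
tcp [ 0.5822 -0.2513  0.2293] rot [-1.798e+02  1.000e-02 -9.900e+01] q6 -3.3 t 28.6
shift [-0.5913  0.2318 -0.0014] spin -0.176
```

Request:
drive_tool(
  rows=[
    {"x": -0.55, "y": 0.216, "z": 0, "spin": -0.176, "fingers": 1},
    {"x": -0.55, "y": 0.216, "z": 0, "spin": -0.176, "fingers": 1},
    {"x": -0.55, "y": 0.216, "z": 0, "spin": -0.176, "fingers": 1},
    {"x": -0.55, "y": 0.216, "z": 0, "spin": -0.176, "fingers": 1},
    {"x": -0.55, "y": 0.216, "z": 0, "spin": -0.176, "fingers": 1},
    {"x": -0.55, "y": 0.216, "z": 0, "spin": -0.176, "fingers": 1},
    {"x": -0.55, "y": 0.216, "z": 0, "spin": -0.176, "fingers": 1},
    {"x": -0.55, "y": 0.216, "z": 0, "spin": -0.176, "fingers": 1},
    {"x": -0.55, "y": 0.216, "z": 0, "spin": -0.176, "fingers": 1},
    {"x": -0.55, "y": 0.216, "z": 0, "spin": -0.176, "fingers": 1},
  ],
)

```text
time_s: 29.85
tcp_pos: [0.4527, 0.3283, 0.2259]
eef_rot: [179.9, -0.1, -88.8]
contact_force: [-0.4, -0.2, -0.1]
gripper_width: 0.0877
gripper_force: 0.0
```

```bash
python3 - <<'E'
from h import *
castings('pics/top5.png')
print('slots',tray('blue',-.05,.05),tray('blue',.05,.05),tray('red',.05,-.05))
goto([.4457,.3690,.1],1.1)
c=cams.capture('wrist');cv2.imwrite('pics/w8.png',c['pixels'][:,:,::-1])
E
```

```text
casting 618.8 221.5 mm yaw 1.0 size 73 49
casting 786.8 -123.9 mm yaw 4.9 size 93 52
slots (np.float64(0.4829373062222546), np.float64(-0.2355938597182316)) (np.float64(0.5817061402817685), np.float64(-0.25123730622225465)) (np.float64(0.6189506577260666), np.float64(0.22216908651390227))
tcp [0.4528 0.33   0.2258] rot [ 1.7993e+02 -7.0000e-02 -8.8750e+01] q6 -54.8 t 29.9
shift [-0.0393  0.0061  0.1258] spin 0.003
```

View pics/w8.png

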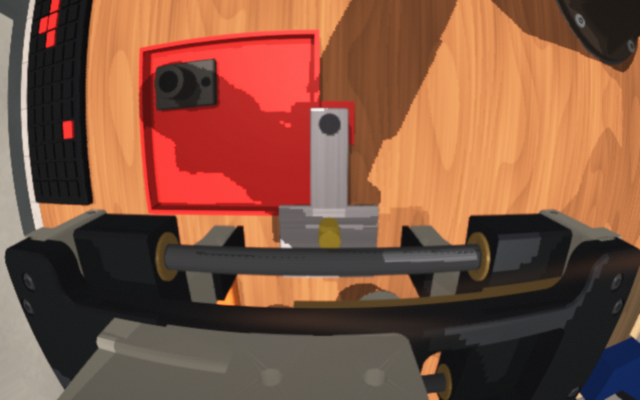

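The wrist view shows the lever still at its open stop, grip at (330,233) and pivot at (330,124), and casting B upright in red at (186,85). The detector didn't report the two castings in blue, so I'll look there.

```bash
python3 - <<'E'
import cv2
i=cv2.imread("pics/top5.png")[165:285,370:480];cv2.imwrite("pics/c5.png",cv2.resize(i,None,fx=5,fy=5,interpolation=cv2.INTER_CUBIC))
E
```

```text
(no output)
```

View pics/c5.png

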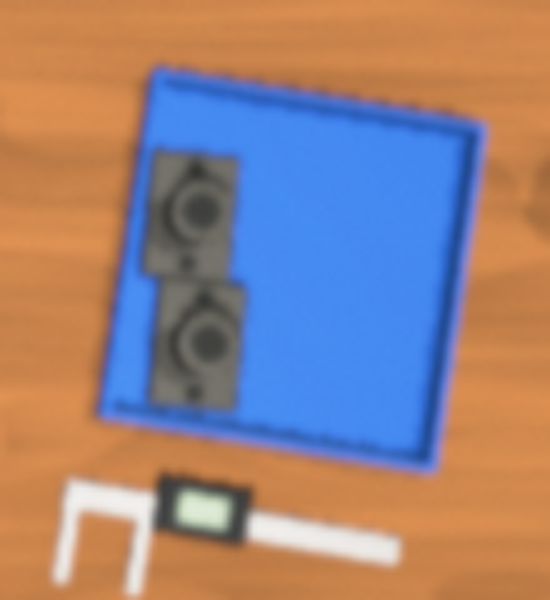

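```bash
python3 - <<'E'
from h import *
def tf(p):
    t=np.radians(-9);d=np.array(p)-[.5245,-.2928];return np.array([d[0]*np.cos(t)+d[1]*np.sin(t),-d[0]*np.sin(t)+d[1]*np.cos(t)]).round(4)
for b,F in(((202,211),[(154,148),(239,155),(228,280),(140,273)]),((209,345),[(160,279),(245,287),(236,410),(149,405)])):
    P=np.array([c2(*q,.019) for q in F]);print('boss',tf(c2(*b,.057)),'flange',tf(P.mean(0)),[np.linalg.norm(P[i]-P[i-1]).round(4) for i in range(4)],np.degrees(np.arctan2(*(P[0]-P[3])[::-1])).round(1),[tf(q) for q in P])
E
```

```text
boss [0.0241 0.0663] flange [0.0248 0.0675] [np.float64(0.079), np.float64(0.0534), np.float64(0.0788), np.float64(0.0551)] -6.5 [array([0.062 , 0.0962]), array([0.0664, 0.043 ]), array([-0.0122,  0.0379]), array([-0.0169,  0.0928])]
boss [-0.056   0.0497] flange [-0.0555  0.0505] [np.float64(0.0788), np.float64(0.0533), np.float64(0.0768), np.float64(0.0542)] -5.2 [array([-0.0186,  0.0799]), array([-0.0148,  0.0268]), array([-0.0914,  0.0208]), array([-0.0972,  0.0747])]
```

One of the castings in blue was knocked aside, and C now touches A. In the tray frame C is at (0.024, 0.067) and A at (-0.056, 0.050), both within limits. Boss and flange centres agree within 1.5 mm, so both stand flat and upright. Next is closing the lever.

Request:
drive_tool(
  rows=[
    {"x": -0.039, "y": 0.006, "z": 0, "spin": 0, "fingers": 1},
    {"x": -0.039, "y": 0.006, "z": 0, "spin": 0, "fingers": 1},
    {"x": -0.039, "y": 0.006, "z": 0.06, "spin": 0, "fingers": 1},
    {"x": -0.039, "y": 0.006, "z": 0.1, "spin": 0, "fingers": 1},
    {"x": -0.039, "y": 0.006, "z": 0.125, "spin": 0, "fingers": 1},
    {"x": -0.039, "y": 0.006, "z": 0.125, "spin": 0, "fingers": 1},
    {"x": -0.039, "y": 0.006, "z": 0.125, "spin": 0, "fingers": -1},
    {"x": -0.039, "y": 0.006, "z": 0.125, "spin": 0, "fingers": -1},
    {"x": -0.039, "y": 0.006, "z": 0.125, "spin": 0, "fingers": -1},
    {"x": -0.039, "y": 0.006, "z": 0.125, "spin": 0, "fingers": -1},
  ],
  newtons=12,
)

```text
time_s: 31.2
tcp_pos: [0.4475, 0.3649, 0.1032]
eef_rot: [-180.0, 0.0, -88.9]
contact_force: [0.4, -0.1, -0.4]
gripper_width: 0.0532
gripper_force: 0.0
```

Request:
drive_tool(
  rows=[
    {"x": 0, "y": 0, "z": 0, "spin": 0, "fingers": -1},
    {"x": 0, "y": 0, "z": 0, "spin": 0, "fingers": -1},
    {"x": 0, "y": 0, "z": 0, "spin": 0, "fingers": -1},
    {"x": 0, "y": 0, "z": 0, "spin": 0, "fingers": -1},
    {"x": 0, "y": 0, "z": 0, "spin": 0, "fingers": -1},
    {"x": 0, "y": 0, "z": 0, "spin": 0, "fingers": -1},
    {"x": 0, "y": 0, "z": 0, "spin": 0, "fingers": -1},
  ],
)

```text
time_s: 32.08
tcp_pos: [0.4473, 0.3647, 0.1025]
eef_rot: [180.0, -0.0, -88.9]
contact_force: [-1.5, 0.4, -0.4]
gripper_width: 0.0193
gripper_force: 12.0
```

```bash
python3 - <<'E'
from h import *
s=sensors.get_state();M=R.from_euler('xyz',s['eef_rot'],degrees=True).as_matrix()
piv=np.array([.4478,.2702]);p=s['tcp_pos'];d=p[:2]-piv;a0=np.arctan2(d[1],d[0]);rad=np.hypot(*d);print(p,np.degrees(a0),rad,s['gripper_width'],s['contact_force'],s['joints'][5])
for a in np.radians(np.linspace(np.degrees(a0),1.,13))[1:]:
    w=np.r_[piv+(.0995+0*rad)*np.array([np.cos(a),np.sin(a)]),p[2]];print((M.T@(w-p)).round(3),round(-(a-a0),3))
E
```

```text
[0.44730007 0.36472958 0.10248887] 90.3030122216912 0.09453090265501964 0.019274592460299216 [-1.49968331  0.42500289 -0.40308615] -57.506489048125566
[-0.004 -0.013 -0.   ] 0.13
[-0.001 -0.026 -0.   ] 0.26
[ 0.003 -0.038 -0.   ] 0.39
[ 0.009 -0.049 -0.   ] 0.52
[ 0.016 -0.06  -0.   ] 0.649
[ 0.025 -0.07  -0.   ] 0.779
[ 0.034 -0.078 -0.   ] 0.909
[ 0.045 -0.085 -0.   ] 1.039
[ 0.057 -0.091 -0.   ] 1.169
[ 0.069 -0.095 -0.   ] 1.299
[ 0.082 -0.097 -0.   ] 1.429
[ 0.095 -0.098 -0.   ] 1.559
```

Request:
drive_tool(
  rows=[
    {"x": 0.001, "y": -0.015, "z": 0, "spin": 0.156, "fingers": -1},
    {"x": 0.005, "y": -0.029, "z": 0, "spin": 0.312, "fingers": -1},
    {"x": 0.01, "y": -0.043, "z": 0, "spin": 0.468, "fingers": -1},
    {"x": 0.018, "y": -0.055, "z": 0, "spin": 0.624, "fingers": -1},
    {"x": 0.027, "y": -0.0665, "z": 0, "spin": 0.78, "fingers": -1},
    {"x": 0.0385, "y": -0.076, "z": 0, "spin": 0.936, "fingers": -1},
    {"x": 0.051, "y": -0.084, "z": 0, "spin": 1.092, "fingers": -1},
    {"x": 0.0645, "y": -0.0895, "z": 0, "spin": 1.248, "fingers": -1},
    {"x": 0.079, "y": -0.093, "z": 0, "spin": 1.404, "fingers": -1},
    {"x": 0.095, "y": -0.0945, "z": 0, "spin": 1.57, "fingers": -1},
  ],
)

```text
time_s: 33.33
tcp_pos: [0.5445, 0.2712, 0.1025]
eef_rot: [180.0, 0.1, -179.1]
contact_force: [-0.4, 0.9, -0.2]
gripper_width: 0.0198
gripper_force: 12.0
```

Request:
drive_tool(
  rows=[
    {"x": 0, "y": 0, "z": 0, "spin": 0, "fingers": -1},
    {"x": 0, "y": 0, "z": 0, "spin": 0, "fingers": -1},
    {"x": 0, "y": 0, "z": 0, "spin": 0, "fingers": -1},
  ],
)

```text
time_s: 33.7
tcp_pos: [0.5443, 0.272, 0.1026]
eef_rot: [-180.0, 0.1, -178.7]
contact_force: [4.4, -1.3, -4.7]
gripper_width: 0.0199
gripper_force: 12.0
```

Request:
drive_tool(
  rows=[
    {"x": 0, "y": -0.002, "z": 0, "spin": 0, "fingers": -1},
    {"x": 0, "y": -0.003, "z": 0, "spin": 0, "fingers": -1},
    {"x": 0, "y": -0.003, "z": 0, "spin": 0, "fingers": -1},
    {"x": 0, "y": -0.003, "z": 0, "spin": 0, "fingers": -1},
  ],
)

```text
time_s: 34.2
tcp_pos: [0.5443, 0.27, 0.1025]
eef_rot: [179.9, 0.1, -178.7]
contact_force: [4.7, 2.0, -5.7]
gripper_width: 0.0196
gripper_force: 12.0
```

Request:
drive_tool(
  rows=[
    {"x": 0, "y": -0.002, "z": 0, "spin": 0, "fingers": -1},
    {"x": 0, "y": -0.003, "z": 0, "spin": 0, "fingers": -1},
    {"x": 0, "y": -0.003, "z": 0, "spin": 0, "fingers": -1},
    {"x": 0, "y": -0.003, "z": 0, "spin": 0, "fingers": -1},
  ],
)

```text
time_s: 34.7
tcp_pos: [0.5444, 0.2698, 0.1026]
eef_rot: [179.7, 0.2, -178.6]
contact_force: [1.1, 13.4, -8.3]
gripper_width: 0.0197
gripper_force: 12.0
```

The lever is now firmly against the closed stop, with 13 N of reaction. I'll release it, rise and check.

Request:
drive_tool(
  rows=[
    {"x": 0, "y": 0.003, "z": 0, "spin": 0, "fingers": 1},
    {"x": 0, "y": 0.003, "z": 0, "spin": 0, "fingers": 1},
    {"x": 0, "y": 0.003, "z": 0, "spin": 0, "fingers": 1},
    {"x": 0, "y": 0.003, "z": 0, "spin": 0, "fingers": 1},
    {"x": 0, "y": 0.003, "z": -0.06, "spin": 0, "fingers": 1},
    {"x": 0, "y": 0.003, "z": -0.12, "spin": 0, "fingers": 1},
    {"x": -0.1, "y": 0.003, "z": -0.18, "spin": 0, "fingers": 1},
    {"x": -0.1, "y": 0.003, "z": -0.18, "spin": 0, "fingers": 1},
    {"x": -0.1, "y": 0.003, "z": -0.18, "spin": 0, "fingers": 1},
  ],
)

```text
time_s: 35.83
tcp_pos: [0.6469, 0.2701, 0.284]
eef_rot: [179.9, 0.2, -179.0]
contact_force: [-0.6, 0.3, -1.1]
gripper_width: 0.0872
gripper_force: 0.0
```

```bash
python3 - <<'E'
from h import *
castings()
c=cams.capture('scene')['pixels'][140:290,170:450,::-1];cv2.imwrite('pics/s2.png',cv2.resize(c,None,fx=2.8,fy=2.8,interpolation=cv2.INTER_CUBIC))
s=sensors.get_state();print(s['tcp_pos'],s['contact_force'],s['time_s'])
E
```

```text
casting 786.6 -124.0 mm yaw 4.5 size 93 52
[0.6436728  0.26995356 0.28170733] [-0.69800044  0.17217349 -0.43437882] 35.925
```

View pics/s2.png

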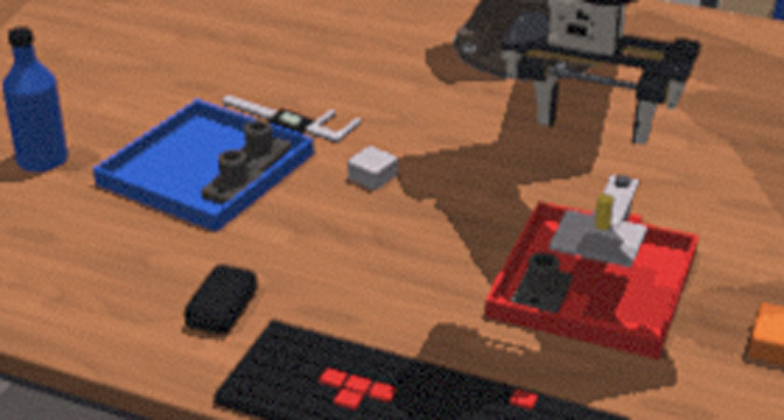

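The scene view shows both heavy castings upright in blue at about (232,165) and (258,140), and the light one upright in red at (543,280). The lever lies over the red tray with its grip at (603,212), and the gripper is clear of everything. I'm handing the job in.

```bash
python3 -c "
from plant import r
print(r.close_job())"
```

```text
the job is handed in; nothing more can be done
None
```

I handed the job in with three castings found and sorted: two heavy ones (about 0.58 and 0.74 kg) in the blue tray, one light one (about 0.25 kg) in the red tray, and the lever closed against its stop. One casting in blue was knocked aside and now touches the other, but both measured upright and within limits; no verdict came back.

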